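# Park the detergent carton in its bay on the washer top

## Robot

A 6-joint arm with a two-finger parallel gripper is mounted at the origin on the work surface. World frame = base frame: x ahead of the robot, y to its left, z up, the work surface at z = 0. Lengths are in mm, angles in rad, forces in N, time in s.
With the tool pointing down it reaches from about 300 to 775 mm from the base axis. Payload 14.6 kg.
Tool frame: the origin (TCP) lies between the finger pads; the fingertips stand ahead of it and the grasp point (between the pads) lies 11 mm behind it (manip.finger_overhang is the z of the fingertips in the tool frame, in mm); z points along the fingers, y is the line along which they close (so a half turn about z gives the same grasp; the last joint's range is limited). The gripper opens to 94 mm and grips with 3 to 60 N. Pads are 16 mm wide; open, the fingers measure 119 mm over their backs; the gripper's body (75 mm by 177 mm) begins 78 mm behind the grasp point.
Start: joints at [-1.334, 0.3, 1.521, -0, 1.321, -0.067], TCP at [164.525, -524.806, 213.446] pointing down, gripper open.
Joint ranges: [-3.03, 3.03], [-0.79, 2.21], [0.23, 2.52], [-1.04, 4.18], [0, 3.07], [-2.55, 2.55]. Speed limits (rad/s): [2.22, 2.22, 2.57, 3.14, 3.14, 3.14].

## Interface

Orientations are given as [roll, pitch, yaw] about the fixed x, y, z axes, in that order (R = Rz(yaw) Ry(pitch) Rx(roll)).
In Python, from cell import manip gives the robot as it stands.
- The arm moves only by the tool jog_arm, never from a script. Its argument "series" is a list of rows, each a list of 7 numbers: the shift along the world's x, y, z as a fraction of full scale, then the turn, a rotation vector about the world's x, y, z as a fraction of full scale, then the closure, from 0 (fully open) to 1 (shut). In form: [[dx, dy, dz, wx, wy, wz, fingers], ...]. A call has 1 to 8 rows; each row is the pose to reach, as a shift and turn from the pose commanded when the call began; what a row does not reach only later rows make up. Full scale, the value 1, is 120 mm for a shift and 90 degrees for a turn. A row lasts 1/12 s, in which the tool goes at most 41.7 mm and 7.16 degrees, less where a joint would pass 70% of its speed; a pose out of reach is approached as far as the arm can. A call with a number of a shift or a turn outside -1 to 1 is refused whole. A call with a gripper value outside its range is refused whole. The fingers move at their own pace and stop on an object; "grip_force" is the grip in N (left out, the last holds). Time passes only in rows, so rows that repeat a pose let the fingers close. It gives the time, the measured TCP pose, the force, the opening and the grip force at its end, in the units of the state.
- manip.read_state(): the state, without advancing time (a new reading comes with each control period).
- manip.camera(name): name is "scene" or "top" or "wrist"; returns a dict with "frame" (480x640x3 uint8, red, green, blue), "vfov" (degrees; the focal length in pixels is half the picture's height over the tangent of half this angle, whatever the lens; pixels are square), "cx", "cy" (the principal point, pixels), "R" (3x3) and "t" (3): a world point X has camera coordinates R X + t; the wrist camera has in their place "hand_eye" (4x4, takes a point from camera to tool coordinates, whose origin is the TCP and whose axes are the flange's). Camera axes: x right, y down, z forward; pixel columns grow to the right and rows downward; lengths in mm; the calibration is good to about 2 mm. A picture is of the moment at which its call begins: read the wrist's pose just before it. There is no depth.
- manip.sign_off(): hands the job in; it is judged then, once.
The state is a dict: "clock": time; "joints": joint angles; "qd": joint speeds; "effort": joint torques, N m; "eef_pos": TCP position; "eef_rot": TCP orientation; "wrist_force": force on the tool from outside, world axes, zero at the start; "moment": the same for the moment, N m; "finger_gap": finger opening in mm; "finger_force": force on a finger pad.
Only numpy, scipy, OpenCV 4.12 (cv2) and the standard library are available. Lean on these libraries where they do the work, as an engineer would, in place of code of your own. Each camera call takes 0.05 s, during which the arm holds its last target. There are 200 camera calls.

## Task

The detergent carton has to be parked so it cannot wander off while the washers spin. Swing the bay's retaining arm out of the way, push the carton flat along the top, without lifting it, into the bay between the two rails until it rests squarely against the backstop, then swing the arm fully shut behind it. Leave the dosing cup, the small white bottle, the bowl and the low jar standing where they are.

Things in the scene. Friction and masses are not known exactly. Their poses are not given: they have to be found in the camera images.
- carton: Flat cardboard detergent carton with a paper band, 170 (its x) x 120 (its y) x 60 mm high, 0.4 to 0.8 kg, loose, too wide to grasp. Origin: centre of its underside; x along its length. Starts right of the bay and nearer the robot, its length within 30 degrees of world y. Either end may go in first.
- bay: Fixed aluminium bay: two rails 28 mm high, 12 mm thick, joined by a backstop 50 mm high; no floor plate. Origin: on the table, centre of the parked carton's spot. x points from the open mouth to the backstop (roughly world +y), y across, roughly to the robot. Inner faces: rails at y = -68 and +68 mm, backstop at x = +85 mm; rails run from x = -92 to +88 mm.
- gate (a joint): Angle of the retaining arm about an upright pin. 0 = shut (stop): it runs across the mouth along the bay's +y, 12 mm behind a parked carton. Grows as it swings outward (anticlockwise seen from above); 1.57 = straight out from the mouth, in line with the far rail, clear of the carton's way; 1.75 = outer stop. Starts at 0.25 to 0.9. Light friction (under 1 N at the post); stays where left.
- gate_hinge (a point): On the arm's hinge pin at the mouth end of the far rail, bay frame (-103, -80) mm, 22.5 mm above the table. The arm is a flat steel bar 12 mm thick, centred on the line from the pin to the post, from 5 to 175 mm from the pin and 10 to 35 mm above the table.
- gate_post (a point): Top centre of the upright black post at the arm's free end: 16 mm thick, from 10 to 65 mm above the table, 175 mm from the pin. It can be pushed or pinched from above.
- dosing_cup: Bystander: small clear plastic dosing cup, 66 mm wide, 55 mm high, beside the bay's near (robot-side) rail. Origin: its underside.
- stain_bottle: Bystander: white bottle, 60 mm wide, 170 mm high, beyond the bay's far rail. Origin: its underside.
- tablet_jar: Bystander: clear jar, 84 mm wide, 75 mm high, at the right. Origin: its underside.
- peg_bowl: Bystander: white bowl, 100 mm wide, 45 mm high, left of the bay. Origin: its underside.

How it is judged (in metres and radians):
On the way, in this order (a step that is already met when the one before it is completed fails the run):
1. the retaining arm is swung clear of the mouth (value of joint gate above 1.2 rad).
2. the carton is in the bay against the backstop (x of carton in the frame of bay between -0.01 and 0.01 m and y of carton in the frame of bay between -0.014 and 0.014 m and angle between the x axis of carton and the x axis of bay, either way round below 0.12 rad and height (world z) of carton below 0.01 m), for 0.2 s.
At the end, for the whole second after the job is handed in: The carton lies flat in the bay, its centre within 10 mm of the bay's origin lengthwise and 14 mm across, within 0.12 rad of the bay's direction, the retaining arm is shut (below 0.08 rad), and all is at rest (all of step 2 and value of joint gate below 0.08 rad and linear speed of carton below 0.01 m/s and velocity of joint gate below 0.05 rad/s); the robot touches nothing.
It fails at once if the carton is lifted or tipped (height (world z) of carton above 0.03 m or angle between carton's own z axis and vertical above 0.35 rad).
It fails at once if a bystander is shifted by more than 40 mm or knocked over (distance of any of dosing_cup, stain_bottle, tablet_jar, peg_bowl from where it was at the start of the episode above 0.04 m or angle between any of dosing_cup, stain_bottle, tablet_jar, peg_bowl's own z axis and vertical above 0.6 rad).
It also fails if it takes over 72 s, if anything falls off the work surface, if the arm or the gripper's body presses on something with over 40 N, if the wrist force passes 120 N, or if a joint passes its speed limit or range.

## Working session

There is one attempt and no reset: what is moved stays moved. The work goes in short steps, Python scripts to look and compute and a tool call to move; the robot and the scene stay as the last step left them, time stands still between calls to the robot, and variables do not carry over. Pictures are saved under pics/ and viewed, at most 10 in all, crops included, and the job is handed in when it is done.

Besides the shell and the picture viewer there is one more tool, called after "Call:" in YAML: its name, and indented under it one key for each argument. jog_arm: Moves the arm, as the interface text tells. Its arguments: {"type":"object","properties":{"series":{"type":"array"},"grip_force":{"type":"number"}},"required":["series"]}

```bash
ls; mkdir -p pics; python3 - <<'E'
from cell import manip
import cv2
print(manip.read_state(), manip.finger_overhang)
for n in ("top","scene"):
    c=manip.camera(n); cv2.imwrite(f"pics/{n}0.png",c["frame"][:,:,::-1])
    print(n,c["vfov"],c["cx"],c["cy"],c["R"],c["t"], [k for k in c])
E
```

```text
pics
{'clock': 0.0, 'joints': array([-1.33359768e+00,  3.00505924e-01,  1.52158351e+00,  1.67370364e-05,
        1.32066347e+00, -6.65892217e-02]), 'qd': array([-8.01672849e-06, -5.83228445e-04, -5.90129544e-04,  2.64940797e-04,
       -9.18761066e-04,  1.00114113e-03]), 'effort': array([-1.64290061e-03, -5.31811845e+01, -3.52738380e+01,  7.07996939e-02,
        2.44465994e-02, -1.35130986e-04]), 'eef_pos': array([ 164.4743721 , -524.57445187,  212.86618632]), 'eef_rot': array([-3.14043606e+00, -9.33782459e-05,  3.03783663e-01]), 'wrist_force': array([ 0.0938101 ,  0.53682434, -0.44645976]), 'moment': array([-0.05712075, -0.01721646,  0.01566046]), 'finger_force': 0.0, 'finger_gap': 94.00012171306113} 8.0
top 55.64608086580357 321.77335195289066 245.17135097939797 [[-0.00191337 -0.99969991 -0.02442195]
 [-0.98675358  0.00584909 -0.16212081]
 [ 0.162215    0.02378825 -0.98646866]] [  1.09802543 551.78724354 981.43543468] ['frame', 'vfov', 'cx', 'cy', 'R', 't']
scene 55.13856840345016 315.66878477647396 233.85918215806853 [[-0.249707    0.96811942  0.01977861]
 [ 0.53158109  0.15412609 -0.83286655]
 [-0.80936269 -0.19745867 -0.55312034]] [ 137.30853193 -229.00179963 1688.40805022] ['frame', 'vfov', 'cx', 'cy', 'R', 't']
```

View pics/top0.png

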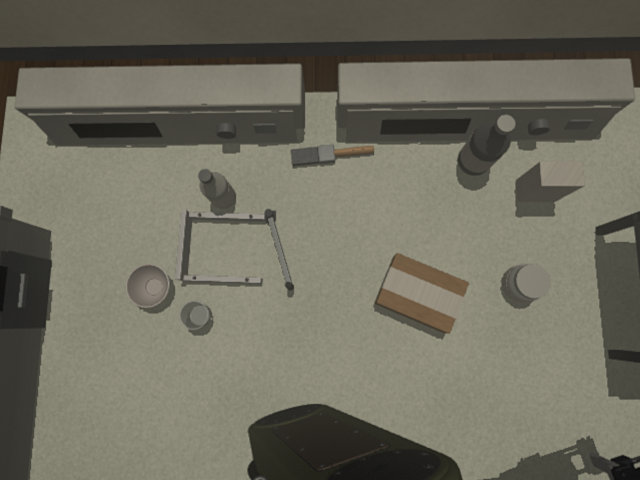

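View pics/scene0.png

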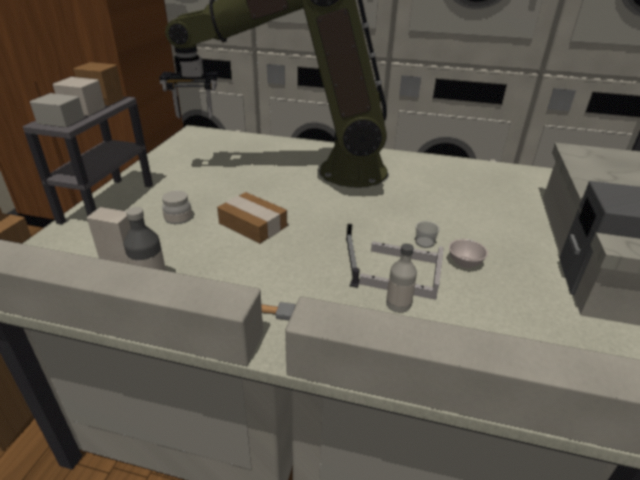

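The top view shows the bay with its far rail at about row 215, near rail at row 279 and backstop at column 184. The hinge is near (270,214), the post near (290,288), and the carton centre near (422,294). The scene view agrees with this. Next I'll crop in to measure.

```bash
cat > h.py <<'E'
import numpy as np, cv2
from cell import manip
def ray(c,uv,z):
    f=240/np.tan(np.radians(c["vfov"]/2)); R=np.array(c["R"]);t=np.array(c["t"])
    d=R.T@np.array([(uv[0]-c["cx"])/f,(uv[1]-c["cy"])/f,1]); o=-R.T@t
    return (o+d*(z-o[2])/d[2])[:2]
def carton(c):
    im=c["frame"][:,:,::-1].copy(); hsv=cv2.cvtColor(im,cv2.COLOR_BGR2HSV)
    brown=cv2.inRange(hsv,(5,75,60),(20,255,255)); brown[:200]=0; brown[400:]=0
    cs,_=cv2.findContours(brown,cv2.RETR_EXTERNAL,cv2.CHAIN_APPROX_NONE)
    pts=np.vstack([k for k in cs if cv2.contourArea(k)>60])
    return brown,pts
E
python3 - <<'E'
from h import *
c=manip.camera("top")
im=c["frame"][:,:,::-1]
b,p=carton(c); print(cv2.minAreaRect(p)); h=cv2.convexHull(p)
print(cv2.approxPolyDP(h,5,True)[:,0])
a=cv2.resize(im[190:340,120:320],(800,600),interpolation=cv2.INTER_CUBIC); cv2.imwrite("pics/bay.png",np.clip(a*1.3,0,255))
a=cv2.resize(im[235:355,350:510],(800,600),interpolation=cv2.INTER_CUBIC); 
cv2.imwrite("pics/cart.png",np.clip(a*1.3,0,255))
E
```

```text
((422.1966247558594, 293.10296630859375), (80.33037567138672, 55.37531661987305), 22.442752838134766)
[[468 283]
 [449 332]
 [376 302]
 [397 253]][ WARN:0@2.031] global loadsave.cpp:1063 imwrite_ Unsupported depth image for selected encoder is fallbacked to CV_8U.
```

View pics/bay.png

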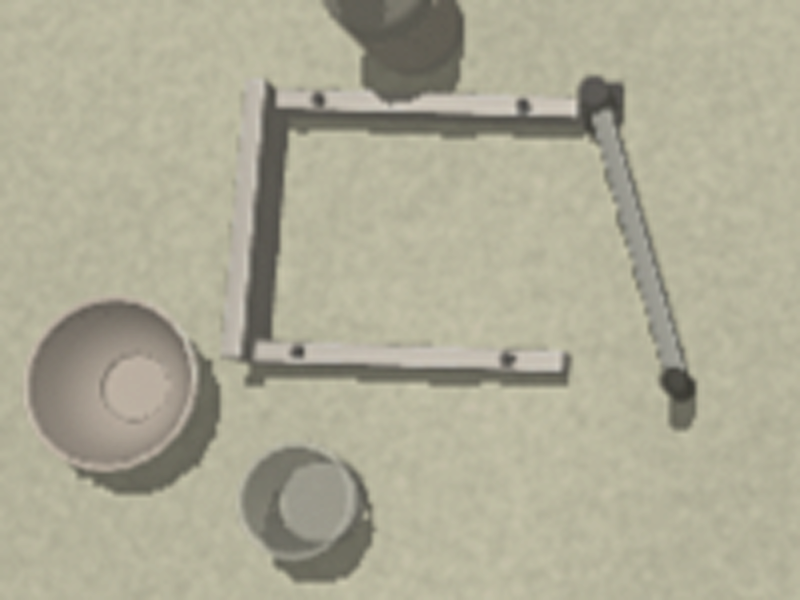

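View pics/cart.png

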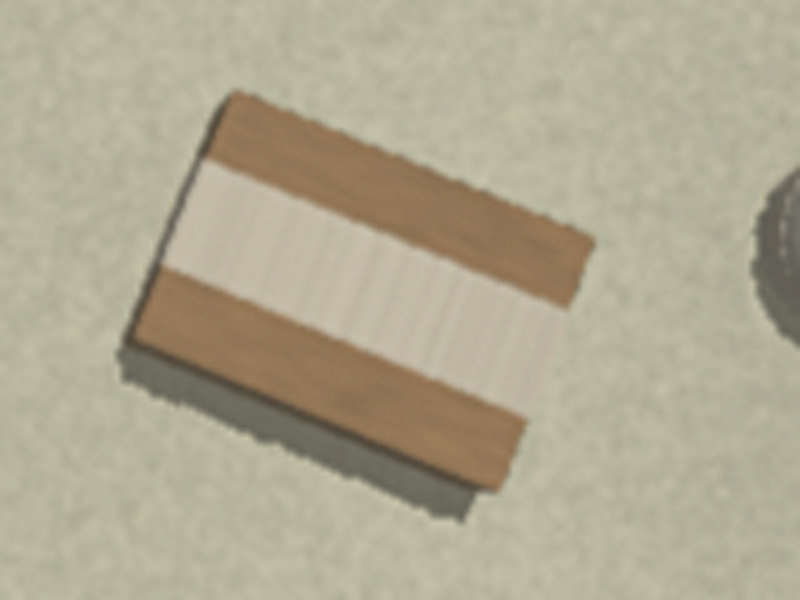

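Bay crop (4x): far rail centre line runs from (290,99) to (570,109), near rail from (265,352) to (562,362), backstop top edges from (258,84) to (235,357), post at (678,382). Carton crop (5x): top corners at (237,92), (594,240), (498,490) and (135,342).

```bash
cat >> h.py <<'E'
def B(x,y): return (120+(x+.5)/4-.5,190+(y+.5)/4-.5)
def C(x,y): return (350+(x+.5)/5-.5,235+(y+.5)/5-.5)
E
python3 - <<'E'
from h import *
c=manip.camera("top"); np.set_printoptions(precision=1,suppress=True)
P=lambda n,uv,z: print(n,ray(c,uv,z))
far=[ray(c,B(*q),28) for q in((290,99),(570,109))]; near=[ray(c,B(*q),28) for q in((265,352),(562,362))]
bs=[ray(c,B(*q),50) for q in((258,84),(235,357))]
bsi=[ray(c,B(*q),50) for q in((270,90),(246,340))]
rend=ray(c,B(566,362),28)
print(far,near,bs,bsi,rend)
dx=(far[0]-far[1])+(near[0]-near[1]); dx/=np.linalg.norm(dx)
dy=np.array([-dx[1],dx[0]])
print("bayang",np.arctan2(dx[1],dx[0]),"bs ang",np.arctan2(*(bs[1]-bs[0])[::-1]))
mf=np.mean(far,0);mn=np.mean(near,0)
print("rail sep",(mf-mn)@dy, "centre y", ((mf+mn)/2)@dy)
xb=np.mean([b@dx for b in bsi]); xe=rend@dx
print("len from end to bs",xb-xe)
o=dx*((xb-85+xe+92)/2)+dy*(((mf+mn)/2)@dy); print("origin",o)
Rb=np.array([dx,dy])
post=ray(c,B(678,382),65); print("post",post,"bay",Rb@(post-o)); h=o+Rb.T@[-103,-80]; print("hinge",h,"len",np.linalg.norm(post-h))
v=Rb@(post-h);print("gate ang",np.arctan2(-v[0],v[1]))
cc=[ray(c,C(*q),60) for q in((237,92),(594,240),(498,490),(135,342))]
print("carton",cc,np.mean(cc,0),[np.linalg.norm(cc[i]-cc[(i+1)%4]) for i in range(4)])
d=cc[0]-cc[1]+cc[3]-cc[2];print("cang",np.arctan2(d[1],d[0]))
P("cup",B(300,503),55);P("bowl",B(112,384),45)
P("jar",(533,281),75);P("bottle",(206,176),170)
E
```

```text
[array([629.3, 302.4]), array([622.1, 138. ])] [array([481.3, 310.2]), array([474.9, 139.7])] [array([633.1, 314.2]), array([476.5, 319.8])] [array([629.5, 307.2]), array([486., 314.])] [474.9 137.5]
bayang 1.5301303058304405 bs ang 3.1064123461875903
rail sep -147.7397091867832 centre y -542.3980156296071
len from end to bs 176.3514042588647
origin [552.  226.1]
post [460.5  70. ] bay [-159.7   85.2]
hinge [627.8 119.9] len 174.62086167999004
gate ang 0.3305574390847065
carton [array([ 530.8, -167.6]), array([ 464.9, -320.6]), array([ 358., -274.]), array([ 421.3, -120.3])] [ 443.7 -220.6] [np.float64(166.6033041952086), np.float64(116.57936239169256), np.float64(166.2512103901558), np.float64(119.26144288826653)]
cang 1.171782036873104
cup [395.7 278.1]
bowl [462.  390.3]
jar [ 466.5 -453.4]
bottle [675.8 232.2]
```

Call:
jog_arm:
  series:
    - [0.12,0.25,0,0,0,0,0.55]
    - [0.25,0.5,0,0,0,0,0.55]
    - [0.37,0.75,0,0,0,0,0.55]
    - [0.49,0.99,0,0,0,0,0.55]
  grip_force: 10

```text
clock: 0.53
eef_pos: [223.6, -404.5, 213.2]
eef_rot: [-3.141, -0.0, 0.303]
wrist_force: [0.5, -0.0, 1.2]
finger_gap: 70.6
finger_force: 0.0
```

Call:
jog_arm:
  series:
    - [0.12,0.25,0,0,0,0,0.55]
    - [0.25,0.5,0,0,0,0,0.55]
    - [0.37,0.75,0,0,0,0,0.55]
    - [0.49,0.99,0,0,0,0,0.55]

```text
clock: 0.87
eef_pos: [282.4, -285.6, 213.4]
eef_rot: [3.142, -0.0, 0.304]
wrist_force: [0.2, -0.2, 0.3]
finger_gap: 44.8
finger_force: 0.0
```

Call:
jog_arm:
  series:
    - [0.12,0.25,0,0,0,0,0.55]
    - [0.25,0.5,0,0,0,0,0.55]
    - [0.37,0.75,0,0,0,0,0.55]
    - [0.49,0.99,0,0,0,0,0.55]

```text
clock: 1.2
eef_pos: [341.2, -166.8, 213.6]
eef_rot: [3.141, -0.0, 0.304]
wrist_force: [0.8, -1.3, 1.0]
finger_gap: 43.0
finger_force: 0.0
```

Call:
jog_arm:
  series:
    - [0.12,0.25,0,0,0,0,0.55]
    - [0.25,0.5,0,0,0,0,0.55]
    - [0.37,0.75,0,0,0,0,0.55]
    - [0.49,0.99,0,0,0,0,0.55]
    - [0.49,0.99,0,0,0,0,0.55]
    - [0.49,0.99,0,0,0,0,0.55]

```text
clock: 1.7
eef_pos: [399.9, -48.5, 213.3]
eef_rot: [-3.141, 0.0, 0.307]
wrist_force: [0.0, 0.1, -0.6]
finger_gap: 42.3
finger_force: 0.0
```

Call:
jog_arm:
  series:
    - [0.12,0.25,0,0,0,0,0.55]
    - [0.25,0.5,-0.1,0,0,0,0.55]
    - [0.37,0.75,-0.2,0,0,0,0.55]
    - [0.505,0.988,-0.4,0,0,0,0.55]
    - [0.505,0.988,-0.7,0,0,0,0.55]
    - [0.505,0.988,-0.9,0,0,0,0.55]
    - [0.505,0.988,-0.9,0,0,0,0.55]

```text
clock: 2.28
eef_pos: [457.9, 68.0, 101.3]
eef_rot: [-3.14, 0.007, 0.303]
wrist_force: [-0.2, -0.7, -0.2]
finger_gap: 42.2
finger_force: 0.0
```

```bash
python3 - <<'E'
from h import *
s=manip.read_state();print(s["eef_pos"],s["wrist_force"])
c=manip.camera("wrist"); print(c["hand_eye"]); cv2.imwrite("pics/w1.png",c["frame"][:,:,::-1])
E
```

```text
[457.94682781  67.99688998 101.26471949] [-0.2168048  -0.67168377 -0.22582685]
[[ 1.98941871e-04 -9.71194619e-01 -2.38287584e-01  6.88007802e+01]
 [ 9.99999977e-01  1.74741038e-04  1.22684993e-04  3.95971601e-01]
 [-7.75123855e-05 -2.38287603e-01  9.71194631e-01 -1.71000058e+02]
 [ 0.00000000e+00  0.00000000e+00  0.00000000e+00  1.00000000e+00]]
```

View pics/w1.png

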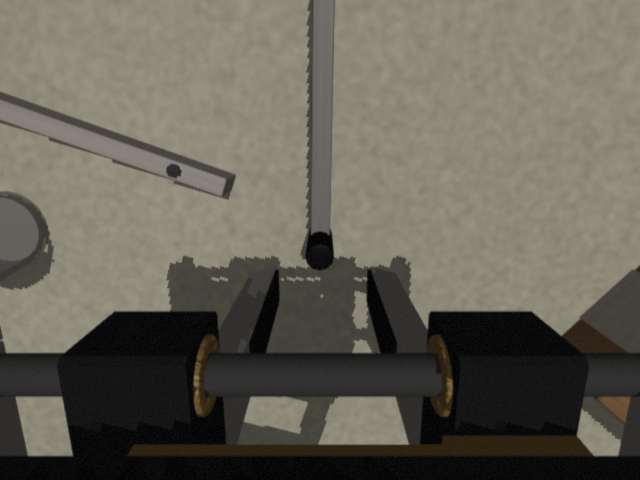

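The wrist view shows the post at (320,250), centred between the fingers. I'll work out its radial position, then descend.

```bash
cat >> h.py <<'E'
from scipy.spatial.transform import Rotation as Ro
def wrist(c,s):
    H=np.array(c["hand_eye"]); T=np.eye(4); T[:3,:3]=Ro.from_euler("xyz",s["eef_rot"]).as_matrix(); T[:3,3]=s["eef_pos"]
    M=np.linalg.inv(T@H); return dict(c,R=M[:3,:3],t=M[:3,3])
O=np.array([552.,226.1]); TH=1.531; DX=np.array([np.cos(TH),np.sin(TH)]); DY=np.array([-DX[1],DX[0]])
def bay2w(x,y): return O+x*DX+y*DY
def w2bay(p): p=np.array(p)[:2]-O; return np.array([p@DX,p@DY])
HINGE=bay2w(-103,-80)
def post(g): a=TH+np.pi/2+g; return HINGE+175*np.array([np.cos(a),np.sin(a)])
E
python3 - <<'E'
from h import *
s=manip.read_state(); c=wrist(manip.camera("wrist"),s)
print(ray(c,(320,250),65), ray(c,(231,186),28), bay2w(-92,74))
for g in(.33,.5,.7,.9,1.1,1.3,1.5,1.65,0): print(g,post(g))
E
```

```text
[467.10285641  71.47840757] [479.92437786 134.06190683] [474.39829521 137.11699368]
0.33 [460.15623608  69.92289353]
0.5 [471.04535842  42.27583146]
0.7 [489.61193424  12.67508198]
0.9 [513.68917576 -12.64701407]
1.1 [542.31719933 -32.68094463]
1.3 [574.354696  -46.6280201]
1.5 [608.52443187 -53.93221461]
1.65 [634.73321952 -54.86544903]
0 [452.97727831 126.96120543]
```

Call:
jog_arm:
  series:
    - [0.02,0,0,0,0,0,0.55]
    - [0.02,0,-0.15,0,0,0,0.55]
    - [0.02,0,-0.3,0,0,0,0.55]
    - [0.02,0,-0.42,0,0,0,0.55]
    - [0.02,0,-0.42,0,0,0,0.76]
    - [0.02,0,-0.42,0,0,0,0.76]
    - [0.02,0,-0.42,0,0,0,0.76]
    - [0.02,0,-0.42,0,0,0,0.76]

```text
clock: 3.05
eef_pos: [463.6, 68.9, 56.6]
eef_rot: [3.141, -0.002, 0.304]
wrist_force: [0.3, -0.3, 0.9]
finger_gap: 23.5
finger_force: 0.0
```

Call:
jog_arm:
  series:
    - [0.043,-0.124,-0.06,0,0,0.057,0.76]
    - [0.097,-0.243,-0.06,0,0,0.115,0.76]
    - [0.162,-0.358,-0.06,0,0,0.172,0.76]
    - [0.236,-0.465,-0.06,0,0,0.229,0.76]
    - [0.32,-0.566,-0.06,0,0,0.286,0.76]
    - [0.413,-0.659,-0.06,0,0,0.344,0.76]
    - [0.514,-0.743,-0.06,0,0,0.401,0.76]
    - [0.609,-0.81,-0.06,0,0,0.452,0.76]

```text
clock: 3.72
eef_pos: [536.8, -29.1, 48.9]
eef_rot: [3.14, -0.001, 1.018]
wrist_force: [-0.6, 0.8, 0.3]
finger_gap: 22.7
finger_force: 0.3
```

Call:
jog_arm:
  series:
    - [0.113,-0.066,0,0,0,0.057,0.76]
    - [0.232,-0.121,0,0,0,0.115,0.76]
    - [0.356,-0.166,0,0,0,0.172,0.76]
    - [0.483,-0.199,0,0,0,0.229,0.76]
    - [0.612,-0.22,0,0,0,0.286,0.76]
    - [0.743,-0.23,0,0,0,0.344,0.76]
    - [0.83,-0.23,0,0,0,0.382,0.76]
    - [0.83,-0.23,0,0,0,0.382,0.76]

```text
clock: 4.38
eef_pos: [637.0, -56.0, 48.8]
eef_rot: [3.14, 0.0, 1.617]
wrist_force: [0.1, 0.7, -0.2]
finger_gap: 22.7
finger_force: 0.0
```

Call:
jog_arm:
  series:
    - [0,0,0,0,0,0,0.6]
    - [0,0,0,0,0,0,0.5]
    - [0,0,0.2,0,0,0,0.3]
    - [0,0,0.5,0,0,0,0.1]
    - [0,0,0.8,0,0,0,0.1]
    - [0,0,0.8,0,0,0,0.1]

```text
clock: 4.88
eef_pos: [637.4, -56.1, 151.9]
eef_rot: [3.131, 0.002, 1.612]
wrist_force: [0.9, 0.3, 0.7]
finger_gap: 58.9
finger_force: 0.0
```

Call:
jog_arm:
  series:
    - [-0.12,-0.06,0,0,0,-0.07,0]
    - [-0.25,-0.12,0,0,0,-0.14,0]
    - [-0.38,-0.18,0,0,0,-0.21,0]
    - [-0.51,-0.24,0,0,0,-0.28,0]
    - [-0.64,-0.3,0,0,0,-0.35,0]
    - [-0.764,-0.358,0,0,0,-0.427,0]

```text
clock: 5.38
eef_pos: [542.3, -99.0, 144.0]
eef_rot: [3.141, -0.0, 0.936]
wrist_force: [-0.1, -0.4, -0.6]
finger_gap: 93.5
finger_force: 0.0
```

Call:
jog_arm:
  series:
    - [-0.12,-0.06,0,0,0,-0.07,0]
    - [-0.25,-0.12,0,0,0,-0.14,0]
    - [-0.38,-0.18,0,0,0,-0.21,0]
    - [-0.51,-0.24,0,0,0,-0.28,0]
    - [-0.64,-0.3,0,0,0,-0.35,0]
    - [-0.764,-0.358,0,0,0,-0.427,0]

```text
clock: 5.88
eef_pos: [450.7, -141.9, 144.0]
eef_rot: [3.141, -0.0, 0.265]
wrist_force: [-0.2, 0.1, -0.3]
finger_gap: 93.8
finger_force: 0.0
```

Call:
jog_arm:
  series:
    - [-0.12,-0.06,0,0,0,-0.07,0]
    - [-0.25,-0.12,0,0,0,-0.14,0]
    - [-0.38,-0.18,0,0,0,-0.21,0]
    - [-0.51,-0.24,0,0,0,-0.28,0]
    - [-0.64,-0.3,0,0,0,-0.35,0]
    - [-0.764,-0.358,0,0,0,-0.427,0]
    - [-0.764,-0.358,0,0,0,-0.427,0]
    - [-0.764,-0.358,0,0,0,-0.427,0]

```text
clock: 6.55
eef_pos: [360.1, -184.8, 144.2]
eef_rot: [3.142, -0.001, -0.398]
wrist_force: [0.4, -0.0, 0.3]
finger_gap: 93.8
finger_force: 0.0
```

```bash
python3 - <<'E'
from h import *
s=manip.read_state();print(s["eef_pos"],s["eef_rot"],s["joints"])
c=manip.camera("top"); cv2.imwrite("pics/top1.png",c["frame"][:,:,::-1])
E
```

```text
[ 360.13568464 -184.75089258  144.18839925] [ 3.14151353e+00 -1.14037541e-03 -3.97534359e-01] [-5.64616651e-01  5.10651474e-02  1.98682167e+00  1.25096908e-04
  1.10256819e+00  1.40365769e+00]
```

View pics/top1.png

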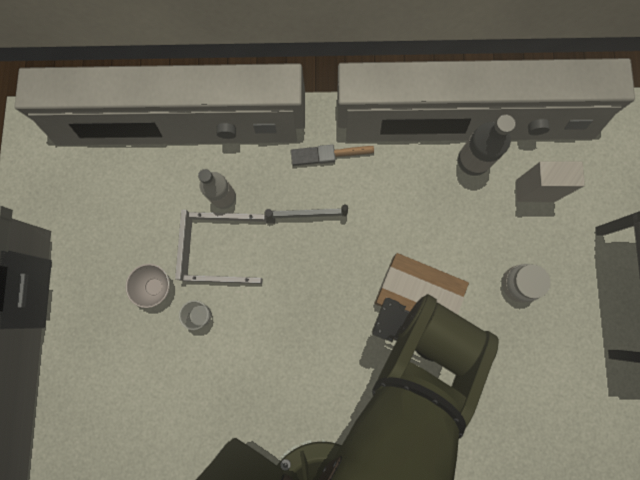

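Call:
jog_arm:
  series:
    - [0,0,-0.3,0,0,0,0]
    - [0,0,-0.6,0,0,0,0]
    - [0,0,-0.85,0,0,0,0]
    - [0,0,-0.967,0,0,0,0]
    - [0,0,-0.967,0,0,0,0]
    - [0,0,-0.967,0,0,0,0]

```text
clock: 7.1
eef_pos: [360.7, -184.3, 27.8]
eef_rot: [-3.141, 0.001, -0.396]
wrist_force: [-0.7, -0.3, 0.3]
finger_gap: 94.2
finger_force: 0.0
```

Call:
jog_arm:
  series:
    - [0.09,-0.035,0,0,0,0,0]
    - [0.175,-0.075,0,0,0,0,0]
    - [0.235,-0.105,0,0,0,0.02,0]
    - [0.295,-0.135,0,0,0,0.04,0]
    - [0.355,-0.165,0,0,0,0.06,0]
    - [0.41,-0.2,0,0,0,0.08,0]
    - [0.47,-0.23,0,0,0,0.1,0]
    - [0.525,-0.258,0,0,0,0.115,0]

```text
clock: 7.77
eef_pos: [424.1, -215.9, 29.4]
eef_rot: [3.141, -0.001, -0.215]
wrist_force: [-7.6, 1.6, 6.5]
finger_gap: 94.3
finger_force: 3.8
```

Call:
jog_arm:
  series:
    - [0.05,-0.025,0,0,0,0.016,0]
    - [0.1,-0.05,0,0,0,0.033,0]
    - [0.15,-0.075,0,0,0,0.05,0]
    - [0.2,-0.1,0,0,0,0.066,0]
    - [0.25,-0.125,0,0,0,0.083,0]
    - [0.3,-0.155,0,0,0,0.1,0]
    - [0.352,-0.183,0,0,0,0.115,0]
    - [0.352,-0.183,0,0,0,0.115,0]

```text
clock: 8.43
eef_pos: [467.1, -238.2, 29.3]
eef_rot: [3.14, -0.002, -0.035]
wrist_force: [0.7, -0.2, 0.1]
finger_gap: 93.7
finger_force: 0.0
```

```bash
python3 - <<'E'
from h import *
s=manip.read_state();print(s["eef_pos"],s["eef_rot"],s["wrist_force"])
c=manip.camera("top"); b,p=carton(c); b[:, :340]=0
h=cv2.convexHull(p);q=cv2.approxPolyDP(h,5,True)[:,0]; print(q.tolist(),[ray(c,k,60).round(1).tolist() for k in q])
im=c["frame"][:,:,::-1]
cv2.imwrite("pics/c2.png",cv2.resize(im[190:340,340:540],(800,600),interpolation=cv2.INTER_CUBIC))
E
```

```text
[ 467.11166648 -238.21089846   29.3401984 ] [ 3.14032003e+00 -2.22250626e-03 -3.46984520e-02] [ 0.69500381 -0.2303147   0.10286014]
[[467, 226], [467, 239], [390, 277], [392, 224]] [[590.6, -324.2], [561.3, -322.7], [477.8, -150.8], [596.3, -158.3]]
```

View pics/c2.png

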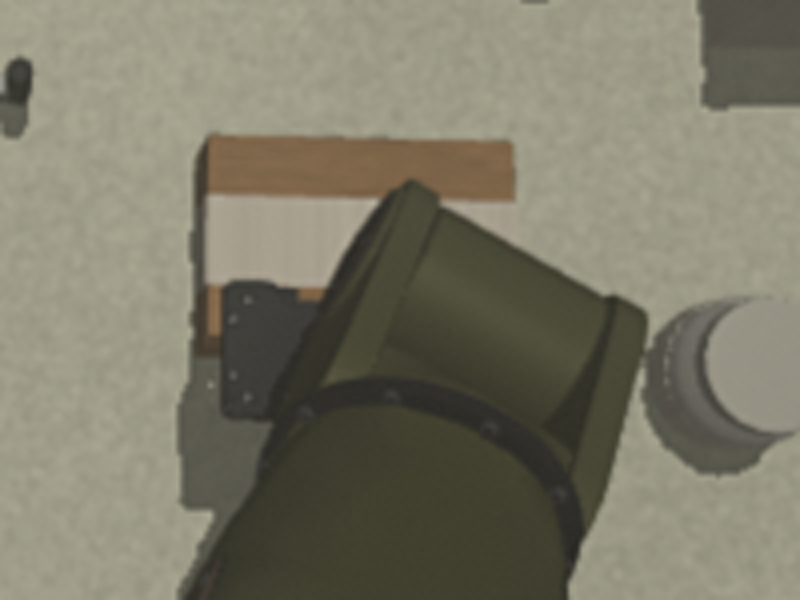

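Call:
jog_arm:
  series:
    - [-0.12,0,0,0,0,0,0]
    - [-0.25,0,0.1,0,0,0,0]
    - [-0.25,0,0.4,0,0,0,0.2]
    - [-0.25,0,0.7,0,0,0,0.36]
    - [-0.25,0,0.7,0,0,0,0.36]

```text
clock: 8.9
eef_pos: [438.0, -239.0, 118.7]
eef_rot: [3.136, -0.009, -0.037]
wrist_force: [0.8, -0.3, 1.1]
finger_gap: 77.5
finger_force: 0.0
```

Call:
jog_arm:
  series:
    - [0,-0.1,0,0,0,0.07,0.36]
    - [0.05,-0.25,0,0,0,0.14,0.36]
    - [0.1,-0.4,0,0,0,0.21,0.36]
    - [0.2,-0.55,0,0,0,0.28,0.36]
    - [0.3,-0.7,0,0,0,0.35,0.36]
    - [0.45,-0.85,0,0,0,0.42,0.36]
    - [0.6,-0.995,0,0,0,0.49,0.36]
    - [0.765,-0.995,0,0,0,0.56,0.36]

```text
clock: 9.57
eef_pos: [527.9, -359.6, 112.4]
eef_rot: [3.14, 0.0, 0.846]
wrist_force: [-1.1, 0.5, 0.1]
finger_gap: 60.3
finger_force: 0.0
```

Call:
jog_arm:
  series:
    - [0,0,0,0,0,0.07,0.36]
    - [0,0,0,0,0,0.14,0.36]
    - [0,0,0,0,0,0.21,0.36]
    - [0,0,0,0,0,0.28,0.36]
    - [0,0,0,0,0,0.35,0.36]
    - [0,0,0,0,0,0.42,0.36]
    - [0,0,0,0,0,0.436,0.36]
    - [0,0,0,0,0,0.436,0.36]

```text
clock: 10.23
eef_pos: [527.7, -356.9, 112.4]
eef_rot: [3.141, 0.001, 1.529]
wrist_force: [-0.4, -0.7, 0.4]
finger_gap: 60.4
finger_force: 0.0
```

```bash
python3 - <<'E'
from h import *
s=manip.read_state();print(s["eef_pos"],s["eef_rot"],s["joints"],w2bay(s["eef_pos"]))
c=manip.camera("top"); b,p=carton(c)
h=cv2.convexHull(p);q=cv2.approxPolyDP(h,4,True)[:,0]; print(q.tolist(),[ray(c,k,60).round(1).tolist() for k in q])
E
```

```text
[ 527.66865275 -356.90100681  112.40939589] [3.14056072e+00 6.13292834e-04 1.52866553e+00] [-6.52214516e-01  5.82719946e-01  1.35905701e+00  9.50879869e-05
  1.19861855e+00 -6.10118560e-01] [-583.50744718    1.11690753]
[[468, 278], [391, 276], [392, 224], [466, 225]] [[474.9, -320.2], [480.0, -153.0], [596.3, -158.3], [592.9, -322.2]]
```

Call:
jog_arm:
  series:
    - [0,0,-0.3,0,0,0,0.36]
    - [0,0,-0.55,0,0,0,0.36]
    - [0,0,-0.7,0,0,0,0.36]
    - [0,0,-0.7,0,0,0,0.36]
    - [0.002,0.06,-0.7,0,0,0,0.36]
    - [0.004,0.12,-0.7,0,0,0,0.36]
    - [0.007,0.18,-0.7,0,0,0,0.36]
    - [0.01,0.24,-0.7,0,0,0,0.36]

```text
clock: 10.95
eef_pos: [529.4, -328.2, 29.7]
eef_rot: [3.139, 0.002, 1.527]
wrist_force: [-0.5, -5.8, 3.5]
finger_gap: 60.3
finger_force: 2.8
```

Call:
jog_arm:
  series:
    - [0.004,0.1,0,0,0,0,0.36]
    - [0.008,0.2,0,0,0,0,0.36]
    - [0.013,0.32,0,0,0,0,0.36]
    - [0.018,0.44,0,0,0,0,0.36]
    - [0.022,0.56,0,0,0,0,0.36]
    - [0.027,0.68,0,0,0,0,0.36]
    - [0.032,0.8,0,0,0,0,0.36]
    - [0.037,0.92,0,0,0,0,0.36]

```text
clock: 11.62
eef_pos: [533.9, -217.7, 29.6]
eef_rot: [3.138, 0.002, 1.527]
wrist_force: [0.2, -6.9, 4.5]
finger_gap: 60.1
finger_force: 3.4
```

Call:
jog_arm:
  series:
    - [0.005,0.12,0,0,0,0,0.36]
    - [0.01,0.24,0,0,0,0,0.36]
    - [0.014,0.36,0,0,0,0,0.36]
    - [0.019,0.48,0,0,0,0,0.36]
    - [0.024,0.6,0,0,0,0,0.36]
    - [0.028,0.7,0,0,0,0,0.36]
    - [0.031,0.78,0,0,0,0,0.36]
    - [0.033,0.82,0,0,0,0,0.36]

```text
clock: 12.28
eef_pos: [537.9, -118.8, 29.5]
eef_rot: [3.138, 0.002, 1.528]
wrist_force: [-0.2, -7.4, 4.6]
finger_gap: 60.6
finger_force: 3.6
```

```bash
cat >> h.py <<'E'
def report():
    s=manip.read_state();print(s["eef_pos"],s["eef_rot"],s["wrist_force"],w2bay(s["eef_pos"]))
    c=manip.camera("top"); b,p=carton(c)
    h=cv2.convexHull(p);q=cv2.approxPolyDP(h,4,True)[:,0]; print(q.tolist(),[w2bay(ray(c,k,60)).round(1).tolist() for k in q])
    return c
E
python3 - <<'E'
from h import *
c=report(); cv2.imwrite("pics/c3.png",cv2.resize(c["frame"][190:340,170:370,::-1],(800,600),interpolation=cv2.INTER_CUBIC))
E
```

```text
[ 537.88712577 -118.77592357   29.52932057] [3.13834904e+00 1.55473236e-03 1.52818130e+00] [-0.17100207 -7.36588742  4.62710506] [-345.16435371    0.38052762]
[[352, 222], [337, 275], [293, 271], [296, 220]] [[-293.1, -61.2], [-263.4, 58.9], [-166.2, 53.5], [-167.4, -61.7]]
```

View pics/c3.png

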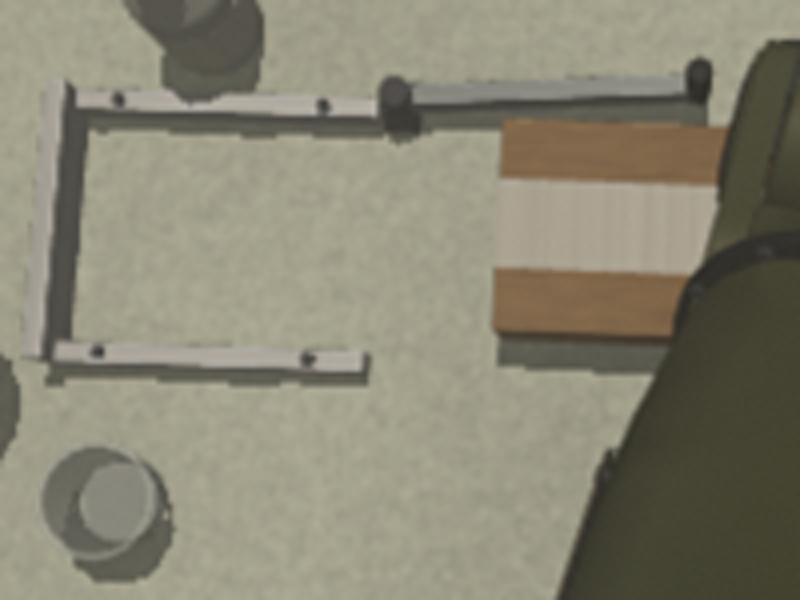

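The carton is square to the bay, with its front edge at bay x of about -167 and about 3 mm too far toward the far rail. I'll correct that while pushing.

Call:
jog_arm:
  series:
    - [0,0.08,0,0,0,0,0.36]
    - [0,0.18,0,0,0,0,0.36]
    - [0,0.29,0,0,0,0,0.36]
    - [0.001,0.4,0,0,0,0,0.36]
    - [0.002,0.51,0,0,0,0,0.36]
    - [0.003,0.62,0,0,0,0,0.36]
    - [0.004,0.71,0,0,0,0,0.36]
    - [0.004,0.77,0,0,0,0,0.36]

```text
clock: 13.0
eef_pos: [538.2, -26.6, 29.2]
eef_rot: [3.139, 0.001, 1.528]
wrist_force: [-0.7, -7.8, 5.9]
finger_gap: 60.1
finger_force: 3.8
```

```bash
python3 - <<'E'
from h import *
report()
E
```

```text
[538.15436561 -26.56089509  29.15491147] [3.13895120e+00 9.26672962e-04 1.52771277e+00] [-0.6998237  -7.81270488  5.87171432] [-253.01170591    3.78235018]
[[297, 221], [288, 272], [253, 272], [255, 220]] [[-169.7, -59.5], [-155.2, 56.1], [-77.7, 58.8], [-74.9, -58.7]]
```

Call:
jog_arm:
  series:
    - [0.003,0.09,0,0,0,0,0.36]
    - [0.007,0.18,0,0,0,0,0.36]
    - [0.011,0.28,0,0,0,0,0.36]
    - [0.015,0.39,0,0,0,0,0.36]
    - [0.02,0.5,0,0,0,0,0.36]
    - [0.024,0.61,0,0,0,0,0.36]
    - [0.029,0.72,0,0,0,0,0.36]
    - [0.033,0.83,0,0,0,0,0.36]

```text
clock: 13.72
eef_pos: [541.9, 72.6, 28.8]
eef_rot: [3.14, 0.001, 1.527]
wrist_force: [-1.2, -8.3, 6.4]
finger_gap: 60.3
finger_force: 3.9
```

Call:
jog_arm:
  series:
    - [0.003,0.07,0,0,0,0,0.36]
    - [0.006,0.14,0,0,0,0,0.36]
    - [0.008,0.2,0,0,0,0,0.36]
    - [0.01,0.25,0,0,0,0,0.36]
    - [0.012,0.3,0,0,0,0,0.36]
    - [0.014,0.34,0,0,0,0,0.36]
    - [0.015,0.37,0,0,0,0,0.36]
    - [0.016,0.39,0,0,0,0,0.36]

```text
clock: 14.38
eef_pos: [543.7, 119.1, 28.8]
eef_rot: [3.14, 0.001, 1.527]
wrist_force: [-0.1, -8.4, 6.6]
finger_gap: 60.0
finger_force: 4.1
```

```bash
python3 - <<'E'
from h import *
report()
E
```

```text
[543.72255078 119.10289293  28.76795899] [3.14021833e+00 5.57122825e-04 1.52729477e+00] [-0.13180779 -8.40766559  6.61715384] [-107.24171518    4.01392742]
[[208, 218], [208, 270], [186, 269], [190, 220]] [[32.0, -59.9], [22.7, 57.9], [72.0, 57.4], [72.6, -53.9]]
```

Call:
jog_arm:
  series:
    - [0.001,0.02,0,0,0,0,0.36]
    - [0.001,0.035,0,0,0,0,0.36]
    - [0.002,0.05,0,0,0,0,0.36]
    - [0.002,0.06,0,0,0,0,0.36]
    - [0.003,0.07,0,0,0,0,0.36]
    - [0.003,0.08,0,0,0,0,0.36]
    - [0.003,0.09,0,0,0,0,0.36]
    - [0.004,0.1,0,0,0,0,0.36]

```text
clock: 15.1
eef_pos: [544.1, 130.8, 28.7]
eef_rot: [3.14, 0.001, 1.527]
wrist_force: [-0.5, -7.8, 5.6]
finger_gap: 60.1
finger_force: 3.6
```

Call:
jog_arm:
  series:
    - [0,0.006,0,0,0,0,0.36]
    - [0,0.012,0,0,0,0,0.36]
    - [0,0.018,0,0,0,0,0.36]
    - [0,0.024,0,0,0,0,0.36]

```text
clock: 15.43
eef_pos: [544.2, 132.7, 28.7]
eef_rot: [3.141, 0.002, 1.527]
wrist_force: [-1.1, -21.9, 8.4]
finger_gap: 60.1
finger_force: 10.6
```

Call:
jog_arm:
  series:
    - [0,0.008,0,0,0,0,0.36]
    - [0,0.008,0,0,0,0,0.36]
    - [0,-0.05,0,0,0,0,0.36]
    - [-0.01,-0.2,0,0,0,0,0.36]
    - [-0.02,-0.4,0,0,0,0,0.36]
    - [-0.02,-0.6,0.2,0,0,0,0.5]
    - [-0.02,-0.7,0.5,0,0,0,0.55]
    - [-0.02,-0.7,0.75,0,0,0,0.55]

```text
clock: 16.1
eef_pos: [541.0, 48.3, 119.4]
eef_rot: [-3.141, -0.0, 1.525]
wrist_force: [1.3, -0.3, 0.8]
finger_gap: 43.9
finger_force: 0.0
```

```bash
python3 - <<'E'
from h import *
c=report(); cv2.imwrite("pics/c4.png",cv2.resize(c["frame"][190:340,170:370,::-1],(800,600),interpolation=cv2.INTER_CUBIC))
print(post(1.64),post(1.6))
E
```

```text
[540.96901094  48.27297025 119.39801752] [-3.14090312e+00 -1.84696785e-04  1.52527142e+00] [ 1.26635728 -0.33769308  0.80438472] [-178.12510874    3.94726032]
[[241, 220], [236, 273], [180, 268], [185, 218]] [[-43.2, -57.7], [-40.1, 62.4], [85.6, 55.7], [84.3, -58.2]]
[632.98426259 -54.92564976] [625.98503897 -54.99149582]
```

View pics/c4.png

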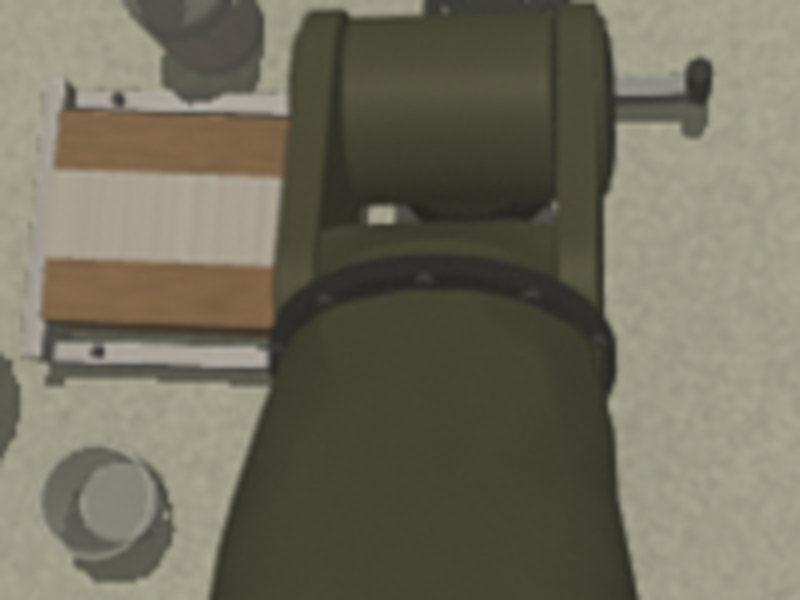

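The carton sits squarely against the backstop and between the rails, and the gate post is at crop (700,74), still open. Next I'll cage the post.

Call:
jog_arm:
  series:
    - [0.19,-0.21,0,0,0,0.02,0.55]
    - [0.38,-0.43,0,0,0,0.03,0.55]
    - [0.57,-0.64,0,0,0,0.048,0.55]
    - [0.775,-0.865,0,0,0,0.048,0.55]
    - [0.775,-0.865,0,0,0,0.048,0.55]
    - [0.775,-0.865,0,0,0,0.048,0.55]

```text
clock: 16.65
eef_pos: [634.6, -54.4, 117.0]
eef_rot: [-3.141, -0.001, 1.601]
wrist_force: [-0.2, 0.1, -0.5]
finger_gap: 42.5
finger_force: 0.0
```

```bash
python3 - <<'E'
from h import *
s=manip.read_state(); c=manip.camera("wrist"); c=wrist(c,s); t=manip.camera("top")
print(s["eef_pos"],s["eef_rot"], "top post",ray(t,(344.6,208.1),65))
g=cv2.cvtColor(c["frame"],cv2.COLOR_RGB2GRAY)[150:300,200:440]
m=cv2.inRange(g,0,35); n,l,st,ce=cv2.connectedComponentsWithStats(m)
for i in range(1,n):
    if st[i,4]>150: print(st[i],ce[i]+[200,150],ray(c,ce[i]+[200,150],65))
E
```

```text
[634.55094352 -54.37239754 116.95212555] [-3.14078034e+00 -5.91358078e-04  1.60107973e+00] top post [632.3548669  -52.84584411]
[111  82  27  36 754] [323.99867374 249.65251989] [635.34520647 -49.48295271]
[ 65 121  14  29 242] [273.05371901 288.40082645] [605.44325551 -74.65559137]
[167 120  14  30 243] [372.14403292 288.05349794] [665.0588114  -72.58779379]
```

Call:
jog_arm:
  series:
    - [0,0.015,-0.2,0,0,0,0.55]
    - [0,0.015,-0.4,0,0,0,0.55]
    - [0,0.015,-0.567,0,0,0,0.55]
    - [0,0.015,-0.567,0,0,0,0.6]
    - [0,0.015,-0.567,0,0,0,0.76]
    - [0,0.015,-0.567,0,0,0,0.76]
    - [0,0.015,-0.567,0,0,0,0.76]

```text
clock: 17.33
eef_pos: [635.2, -51.5, 51.7]
eef_rot: [3.139, 0.0, 1.603]
wrist_force: [0.7, -0.8, -0.2]
finger_gap: 23.6
finger_force: 0.0
```

```bash
python3 - <<'E'
import numpy as np
for a,b in((1.6,1.0),(1.0,.4),(.4,-.06)):
    print([[*(1.458*np.array([np.cos(a)-np.cos(p),np.sin(a)-np.sin(p)])).round(3).tolist(),round((p-a)/1.5708,3)] for p in np.linspace(a,b,9)[1:]])
E
```

```text
[[-0.109, 0.001, np.float64(-0.048)], [-0.218, 0.01, np.float64(-0.095)], [-0.326, 0.027, np.float64(-0.143)], [-0.433, 0.053, np.float64(-0.191)], [-0.537, 0.086, np.float64(-0.239)], [-0.638, 0.127, np.float64(-0.286)], [-0.736, 0.175, np.float64(-0.334)], [-0.83, 0.231, np.float64(-0.382)]]
[[-0.09, 0.062, np.float64(-0.048)], [-0.174, 0.131, np.float64(-0.095)], [-0.254, 0.207, np.float64(-0.143)], [-0.327, 0.288, np.float64(-0.191)], [-0.395, 0.374, np.float64(-0.239)], [-0.455, 0.465, np.float64(-0.286)], [-0.509, 0.56, np.float64(-0.334)], [-0.555, 0.659, np.float64(-0.382)]]
[[-0.03, 0.078, np.float64(-0.037)], [-0.056, 0.158, np.float64(-0.073)], [-0.078, 0.239, np.float64(-0.11)], [-0.094, 0.321, np.float64(-0.146)], [-0.106, 0.404, np.float64(-0.183)], [-0.113, 0.488, np.float64(-0.22)], [-0.115, 0.571, np.float64(-0.256)], [-0.112, 0.655, np.float64(-0.293)]]
```

Call:
jog_arm:
  series:
    - [-0.109,0.001,0,0,0,-0.048,0.76]
    - [-0.218,0.01,0,0,0,-0.095,0.76]
    - [-0.326,0.027,0,0,0,-0.143,0.76]
    - [-0.433,0.053,0,0,0,-0.191,0.76]
    - [-0.537,0.086,0,0,0,-0.239,0.76]
    - [-0.638,0.127,0,0,0,-0.286,0.76]
    - [-0.736,0.175,0,0,0,-0.334,0.76]
    - [-0.83,0.231,0,0,0,-0.382,0.76]

```text
clock: 18.0
eef_pos: [534.9, -24.0, 51.1]
eef_rot: [3.139, -0.001, 0.999]
wrist_force: [1.7, 0.2, 0.1]
finger_gap: 22.5
finger_force: 0.3
```

Call:
jog_arm:
  series:
    - [-0.09,0.062,0,0,0,-0.048,0.76]
    - [-0.174,0.131,0,0,0,-0.095,0.76]
    - [-0.254,0.207,0,0,0,-0.143,0.76]
    - [-0.327,0.288,0,0,0,-0.191,0.76]
    - [-0.395,0.374,0,0,0,-0.239,0.76]
    - [-0.455,0.465,0,0,0,-0.286,0.76]
    - [-0.509,0.56,0,0,0,-0.334,0.76]
    - [-0.555,0.659,0,0,0,-0.382,0.76]

```text
clock: 18.67
eef_pos: [468.5, 55.5, 51.1]
eef_rot: [3.141, -0.002, 0.399]
wrist_force: [1.0, -0.4, 0.3]
finger_gap: 22.6
finger_force: 0.3
```

Call:
jog_arm:
  series:
    - [-0.03,0.078,0,0,0,-0.037,0.76]
    - [-0.056,0.158,0,0,0,-0.073,0.76]
    - [-0.078,0.239,0,0,0,-0.11,0.76]
    - [-0.094,0.321,0,0,0,-0.146,0.76]
    - [-0.106,0.404,0,0,0,-0.183,0.76]
    - [-0.11,0.46,0,0,0,-0.22,0.76]
    - [-0.113,0.5,0,0,0,-0.256,0.76]
    - [-0.113,0.53,0,0,0,-0.27,0.76]

```text
clock: 19.33
eef_pos: [455.2, 119.3, 51.1]
eef_rot: [-3.141, -0.002, -0.024]
wrist_force: [0.2, -0.1, 0.8]
finger_gap: 22.4
finger_force: 0.3
```

Call:
jog_arm:
  series:
    - [0,0.02,0,0,0,0,0.76]
    - [0,0.04,0,0,0,0,0.76]
    - [0,0.06,0,0,0,0,0.76]
    - [0,0.075,0,0,0,0,0.76]
    - [0,0.085,0,0,0,0,0.76]
    - [0,0.085,0,0,0,0,0.76]

```text
clock: 19.83
eef_pos: [454.7, 129.0, 49.8]
eef_rot: [-3.141, -0.0, -0.021]
wrist_force: [1.5, -0.5, 0.0]
finger_gap: 22.4
finger_force: 0.0
```

Call:
jog_arm:
  series:
    - [0,0.01,0,0,0,0,0.76]
    - [0,0.02,0,0,0,0,0.76]
    - [0,0.03,0,0,0,0,0.76]
    - [0,0.03,0,0,0,0,0.76]

```text
clock: 20.17
eef_pos: [454.7, 131.4, 49.7]
eef_rot: [3.139, 0.0, -0.021]
wrist_force: [0.2, -10.8, 1.5]
finger_gap: 22.7
finger_force: 5.5
```

Force on the post shows it has reached the shut stop. Open, lift straight up, and check.

Call:
jog_arm:
  series:
    - [0,0,0,0,0,0,0.6]
    - [0,-0.02,0,0,0,0,0.5]
    - [0,-0.02,0,0,0,0,0.5]
    - [0,-0.02,0.25,0,0,0,0.5]
    - [0,-0.02,0.5,0,0,0,0.5]
    - [0,-0.02,0.8,0,0,0,0.5]
    - [0,-0.02,1,0,0,0,0.5]
    - [0,-0.02,1,0,0,0,0.5]

```text
clock: 20.83
eef_pos: [456.5, 130.5, 174.6]
eef_rot: [-3.14, -0.007, -0.021]
wrist_force: [-0.6, 0.2, -0.2]
finger_gap: 47.2
finger_force: 0.0
```

Call:
jog_arm:
  series:
    - [0,-0.3,0,0,0,0,0.5]
    - [0,-0.6,0,0,0,0,0.5]
    - [0,-0.9,0,0,0,0,0.5]
    - [0,-1,0,0,0,0,0.5]

```text
clock: 21.17
eef_pos: [454.3, 7.0, 169.2]
eef_rot: [3.141, 0.0, -0.023]
wrist_force: [-0.1, 0.5, 0.0]
finger_gap: 47.0
finger_force: 0.0
```

Call:
jog_arm:
  series:
    - [0,-0.3,0,0,0,0,0.5]
    - [0,-0.6,0,0,0,0,0.5]
    - [0,-0.9,0,0,0,0,0.5]
    - [0,-1,0,0,0,0,0.5]
    - [0,-1,0,0,0,0,0.5]
    - [0,-1,0,0,0,0,0.5]
    - [0,-1,0,0,0,0,0.5]

```text
clock: 21.75
eef_pos: [454.6, -108.9, 169.4]
eef_rot: [-3.141, 0.0, -0.021]
wrist_force: [-0.7, 0.4, 0.3]
finger_gap: 47.1
finger_force: 0.0
```

```bash
python3 - <<'E'
from h import *
c=report(); cv2.imwrite("pics/c5.png",cv2.resize(c["frame"][190:340,120:320,::-1],(800,600),interpolation=cv2.INTER_CUBIC))
E
```

```text
[ 454.62688034 -108.91407983  169.44959034] [-3.14117884e+00  4.65084919e-04 -2.06955500e-02] [-0.74743434  0.39630676  0.29981759] [-338.62289567   83.96721171]
[[259, 221], [254, 273], [180, 268], [185, 218]] [[-84.1, -56.7], [-80.1, 61.0], [85.6, 55.7], [84.3, -58.2]]
```

View pics/c5.png

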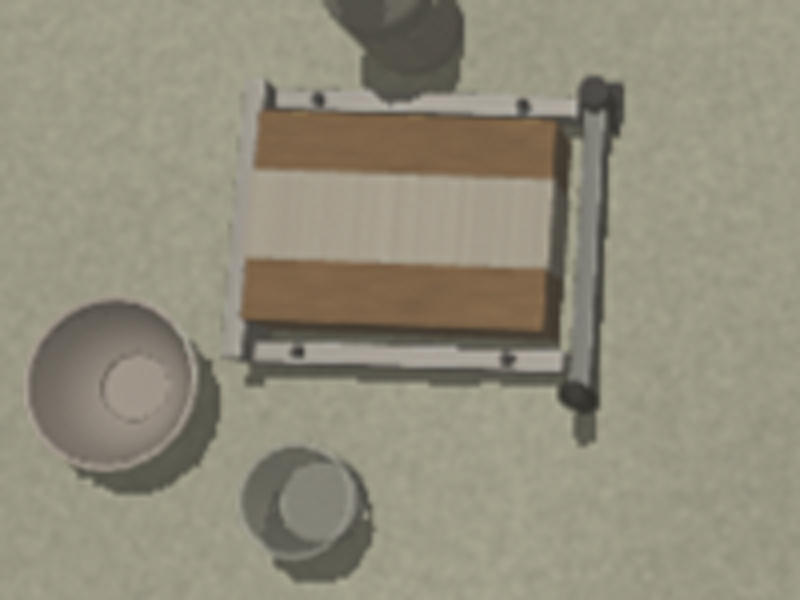

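The carton is parked, the arm lies parallel to the backstop with its post at crop (578,395), and the bystanders haven't moved. I'll do a numeric check of the gate angle, then hand in.

```bash
python3 - <<'E'
from h import *
c=manip.camera("top"); p=ray(c,B(577,394),65); v=w2bay(p)-np.array([-103,-80]); g=np.arctan2(-v[0],v[1]); print(p,v,g)
if abs(g)<.06: print(manip.sign_off())
E
```

```text
[454.11389135 125.22711806] [ -1.68749329 173.7952948 ] 0.009709355261012492
the job is handed in; nothing more can be done
None
```

The carton is parked squarely against the backstop, the retaining arm is shut (about 0.01 rad by camera), the cup, bottle, bowl and jar were left untouched, and the job was handed in at about 22 s; no verdict was shown.

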